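Make up two brazing kits

ROBOT

A 6-joint arm with a two-finger parallel gripper is mounted at the origin on the work surface. World frame = base frame: x ahead of the robot, y to its left, z up, the work surface at z = 0. Lengths are in m, angles in rad, forces in N, time in s.
With the tool pointing down it reaches from about 0.25 to 0.725 m from the base axis. Payload 4 kg.
Tool frame: the origin (TCP) lies at the very end of the fingers, on their centre line; the grasp point (between the pads) lies 19 mm behind it; z points along the fingers, y is the line along which they close (so a half turn about z gives the same grasp; the last joint's range is limited). The gripper opens to 85 mm and grips with 20 to 120 N. Pads are 22 mm wide; open, the fingers measure 114 mm over their backs; the gripper's body (76 mm by 85 mm) begins 54 mm behind the grasp point. The pads swing forward as they close: fully open they stand 13 mm farther back than shut.
Start: joints at [-1.251, 0.241, 0.005, 1.335, 0, 1.571], TCP at [0.157, -0.475, 0.231] pointing down, gripper open.
Joint ranges: [-2.72, 2.72], [-1.05, 1.87], [-1.09, 1.28], [-1.99, 2.15], [-1.42, 1.44], [-3.14, 3.14]. Speed limits (rad/s): [2.79, 2.79, 3.14, 3.14, 3.14, 3.14].

INTERFACE

Orientations are given as a unit quaternion [x, y, z, w].
In Python, from workcell import bot, vision, workorder gives the robot as it stands.
- The arm moves only by the shell command python3 -m creep 'ROWS' [OPENING]. ROWS is JSON, a list of rows, each a list of 2 entries, a list of its own where there are three numbers: the shift along the tool's x, y, z in mm, then the turn, a rotation vector about the tool's x, y, z in rad. In form: [[[dx, dy, dz], [wx, wy, wz]], ...]. A call has 1 to 12 rows; each row shifts and turns the commanded pose from where the row before left it, along the tool's axes as they then stand; what a row does not reach is not made up. A row lasts 1/8 s, in which the tool goes at most 62.5 mm and 10.7 degrees, less where a joint would pass 70% of its speed; a pose out of reach is approached as far as the arm can. A call is refused whole if a number of a shift passes 62.5 or a number of a turn 0.188, either way. A call with a gripper value outside its range is refused whole. OPENING is the finger opening in mm, from 0 to 85.4, set as the call begins (- or left out, the last holds). The fingers move at their own pace and stop on an object; the grip force is fixed at half the most. Time passes only in rows, so rows that do not move let the fingers close. It gives the time, the measured TCP pose, the force, the opening and the grip force at its end, in the units of the state.
- bot.get_obs(): the state, without advancing time (a new reading comes with each control period).
- vision.camera(name): name is "scene" or "top"; returns a dict with "image" (384x512x3 uint8, blue, green, red), "z_map" (384x512 float32, m along the optical axis (not along the pixel's ray), 0 where there is no reading), "K" (3x3 intrinsics, pixels), "rvec" (rotation vector, rad) and "tvec" (3), from world to camera coordinates, as OpenCV has them. Camera axes: x right, y down, z forward; pixel columns grow to the right and rows downward; lengths in m; the calibration is good to about 2 mm. A picture is of the moment at which its call begins.
- workorder.job_done(): hands the job in; it is judged then, once.
Trained networks look in a picture, given as the dict that the camera call returned (one of the last four; its "shot" number tells which), for a name from the list of things; names that differ only in an ending like _2 or _b are one class to them, and where a whole thing is asked for, a point or a joint stands for the part that bears it (a point fixed in the world has none). Each returns a list of dicts, best first, with "score" (0 to 1); they miss things now and then, are a little off and sometimes report something else, mostly with a low value. They report only what shows in the picture. A call takes as long as a camera call. They do not tell look-alikes from the thing itself.
- vision.spot_in(picture, query): "position" ([column, row] in pixels, amid what is visible of it).
- vision.place_of(picture, query): "position" ([column, row] in pixels: a listed point, or the origin of a listed thing).
The state is a dict: "clock": time; "joint_pos": joint angles; "joint_vel": joint speeds; "tau": joint torques, N m; "eef_pos": TCP position; "tool_rot": TCP orientation; "ft_force": force on the tool from outside, world axes, zero at the start; "ft_torque": the same for the moment, N m; "grip_width": finger opening in m; "grasp_force": force on a finger pad.
Only numpy, scipy, OpenCV 4.12 (cv2) and the standard library are available. Lean on these libraries where they do the work, as an engineer would, in place of code of your own. Each camera call takes 0.05 s, during which the arm holds its last target. There are 200 camera calls.

TASK

Make up two brazing kits from the stock on the bench. Rectangular tray: lay the copper tee flat in the larger compartment and stand the long slim torch tip from the rack upright in the smaller one; round pan: lay the copper elbow flat and stand the brass coupling upright on its hexagonal foot, both resting on the pan's floor. Leave the copper cross and the rack's other two tips where they are.

Things in the scene. Friction and masses are not known exactly. Their poses are not given: they have to be found in the camera images.
- tee: Copper pipe tee, about 72 by 64 mm, 24 mm pipe with 28 mm collars 10 mm long on the ends; lies flat, 28 mm high, pipe axes 14 mm above its underside. Origin at the underside, in the middle of its outline, z up. The run lies along y at x = -22 mm (y from -32 to +32 mm); the branch lies along +x at y = 0 and ends at x = +36 mm; its plain pipe between run and collar, x = -10 to +26 mm, is the best place to grip.
- elbow: Copper 90-degree pipe elbow with two equal legs, about 69 by 69 mm, 24 mm pipe with 28 mm collars 10 mm long on the ends; lies flat, 28 mm high, pipe axes 14 mm above its underside. Origin at the underside, in the middle of its outline, z up. The corner is at x = y = -20 mm; one leg runs along +x at y = -20 mm, the other along +y at x = -20 mm, each ending at +35 mm. Plain pipe to grip on the x leg: x = -6 to +25 mm.
- cross: Copper pipe cross with four equal arms, 72 by 72 mm, 24 mm pipe with 28 mm collars 10 mm long on the ends; lies flat, 28 mm high, pipe axes 14 mm above its underside. Origin at the underside, in the middle; arms along x and y. Not needed for the kits.
- coupling: Brass coupling standing on its hexagonal foot: foot 36 mm across flats (42 across corners) and 16 mm high, above it a round neck 26 mm in diameter up to 56 mm. Origin at the centre of the underside, z up the axis.
- tip_long: The long slim brass torch tip, the tallest in the rack, 95 mm: round foot 22 mm in diameter, 18 mm high; straight round barrel 16 mm in diameter from 21 to 64 mm; then it tapers to an 8 mm end. Origin at the centre of the underside of its foot, z up the axis. It stands upright in one of the rack's three holes.
- tip_short: Short brass torch tip, 58 mm high, the same 22 mm foot, 16 mm barrel and a sharp point; origin at the centre of its underside. Stands in the rack; not needed.
- tip_bell: Short brass torch tip with a 20 mm wide bell-shaped, open end, 60 mm high, the same 22 mm foot; origin at the centre of its underside. Stands in the rack; not needed.
- rack: Fixed rack for three torch tips: wooden block 62 mm (x) by 112 mm (y), 30 mm high, with three 25 mm holes, 12 mm deep, in a row along its y axis at y = -32, 0 and +32 mm, and a steel plate at each end (y = -59 and +59 mm, 6 mm thick, 62 mm high). Fingers have room beside a tip only on its +x and -x sides. Origin at the centre of the underside.
- tray: Fixed rectangular aluminium tray, 118 mm (x) by 182 mm (y), floor 4 mm thick, rim and divider 14 mm high overall and 4 mm thick. The divider parts it into a larger compartment, 110 by 100 mm inside, centred at y = -37 mm, and a smaller one, 110 by 70 mm inside, centred at y = +52 mm (both at x = 0). Origin at the centre of the underside.
- pan: Fixed round steel pan, 186 mm across, 180 mm inside, floor 4 mm thick, rim 14 mm high overall. Origin at the centre of the underside.
Things that resemble listed ones, but are neither listed nor needed, are in the scene too. What is shaped like the elbow but pink is not meant. What is shaped like the tip_long but green or pink is not meant.

How it is judged:
At the end, for the whole second after the job is handed in: Tee flat in the larger compartment (within 30 by 27 mm of its middle), long tip upright in the smaller (50 by 30 mm); elbow flat (60 mm of pan centre), coupling upright (78 mm). All within 4 mm of floor height, tilt under 0.12 rad, released, at rest; cross and other tips within 20 mm, 0.2 rad (x of tee in the frame of tray between -0.03 and 0.03 m and y of tee in the frame of tray between -0.064 and -0.01 m and z of tee in the frame of tray between 0 and 0.008 m and x of tip_long in the frame of tray between -0.05 and 0.05 m and y of tip_long in the frame of tray between 0.022 and 0.082 m and z of tip_long in the frame of tray between 0 and 0.008 m and horizontal distance between elbow and pan below 0.06 m and z of elbow in the frame of pan between 0 and 0.008 m and horizontal distance between coupling and pan below 0.078 m and z of coupling in the frame of pan between 0 and 0.008 m and angle between each of tee, elbow, coupling, tip_long's own z axis and vertical below 0.12 rad and linear speed of each of tee, elbow, coupling, tip_long below 0.02 m/s and distance of each of cross, tip_short, tip_bell from where it was at the start of the episode below 0.02 m and angle between each of cross, tip_short, tip_bell's own z axis and vertical below 0.2 rad); the robot touches nothing.
It fails at once if the cross or one of the other two tips is moved by more than 30 mm or, for a tip, tipped by more than 0.5 rad (distance of any of cross, tip_short, tip_bell from where it was at the start of the episode above 0.03 m or angle between any of tip_short, tip_bell's own z axis and vertical above 0.5 rad).
It also fails if it takes over 115 s, if anything falls off the work surface, if the arm or the gripper's body presses on something with over 40 N, if the wrist force passes 120 N, or if a joint passes its speed limit or range.

## Working session

There is one attempt and no reset: what is moved stays moved. The work goes in short steps, Python scripts to look and compute and a shell command to move; the robot and the scene stay as the last step left them, time stands still between calls to the robot, and variables do not carry over. Pictures are saved under pics/ and viewed, at most 14 in all, crops included, and the job is handed in when it is done.

```bash
mkdir -p pics; ls
cat > h.py <<'E'
import numpy as np, cv2
from workcell import bot, vision, workorder
def P(pic,u,v,z=None):
    "pixel -> world; with z: intersect plane z, else use depth"
    R=cv2.Rodrigues(np.array(pic["rvec"],float))[0]; t=np.array(pic["tvec"],float).ravel(); K=np.array(pic["K"])
    d=np.linalg.inv(K)@np.array([u,v,1.]); c=-R.T@t; w=R.T@d
    if z is None: s=pic["z_map"][int(round(v)),int(round(u))]
    else: s=(z-c[2])/w[2]
    return c+s*w
def cloud(pic):
    R=cv2.Rodrigues(np.array(pic["rvec"],float))[0]; t=np.array(pic["tvec"],float).ravel(); K=np.array(pic["K"])
    h,w=pic["z_map"].shape; u,v=np.meshgrid(np.arange(w),np.arange(h))
    d=np.stack([(u-K[0,2])/K[0,0],(v-K[1,2])/K[1,1],np.ones_like(u,float)],-1)*pic["z_map"][...,None]
    return (d-t)@R
E
python3 - <<'E'
from h import *
for n in ("top","scene"):
    p=vision.camera(n); cv2.imwrite(f"pics/{n}0.png",p["image"])
    R=cv2.Rodrigues(np.array(p["rvec"],float))[0]; print(n,-R.T@np.array(p["tvec"]).ravel(), R.round(2).tolist())
    for q in "tee elbow cross coupling tip_long tip_short tip_bell rack tray pan".split():
        print(q,[( [round(x) for x in d["position"]],round(d["score"],2),P(p,*d["position"],0.014).round(3).tolist()) for d in vision.place_of(p,q)[:3]])
o=bot.get_obs(); print(o["eef_pos"],o["tool_rot"],o["grip_width"])
E
```

```text
pics
top [ 0.31017781 -0.02001783  1.17510779] [[-0.01, -1.0, -0.03], [-0.99, 0.01, -0.15], [0.15, 0.03, -0.99]]
tee [([232, 194], 0.92, [0.477, 0.081, 0.014])]
elbow [([301, 202], 0.93, [0.455, -0.107, 0.014]), ([340, 262], 0.85, [0.29, -0.208, 0.014]), ([374, 306], 0.69, [0.175, -0.294, 0.014])]
cross [([314, 158], 0.73, [0.576, -0.146, 0.014])]
coupling [([205, 155], 0.67, [0.591, 0.159, 0.014])]
tip_long [([304, 131], 0.51, [0.656, -0.121, 0.014]), ([281, 95], 0.51, [0.764, -0.059, 0.014]), ([278, 123], 0.39, [0.68, -0.05, 0.014])]
tip_short [([267, 121], 0.45, [0.688, -0.017, 0.014]), ([228, 196], 0.37, [0.474, 0.095, 0.014])]
tip_bell [([255, 119], 0.45, [0.694, 0.018, 0.014]), ([265, 123], 0.16, [0.681, -0.011, 0.014])]
rack [([264, 122], 0.86, [0.685, -0.009, 0.014])]
tray [([131, 205], 0.95, [0.452, 0.365, 0.014])]
pan [([393, 198], 0.86, [0.462, -0.359, 0.014])]
scene [ 1.2099635  -0.26572005  0.71061351] [[0.33, 0.94, -0.01], [0.61, -0.22, -0.76], [-0.72, 0.25, -0.65]]
tee [([293, 191], 0.78, [0.479, 0.09, 0.014])]
elbow [([288, 259], 0.75, [0.691, -0.013, 0.014]), ([221, 208], 0.56, [0.475, -0.112, 0.014]), ([177, 176], 0.53, [0.305, -0.194, 0.014])]
cross [([216, 240], 0.62, [0.581, -0.152, 0.014])]
coupling [([335, 220], 0.56, [0.614, 0.145, 0.014])]
tip_long [([283, 295], 0.83, [0.774, -0.061, 0.014]), ([237, 267], 0.77, [0.674, -0.13, 0.014])]
tip_short [([286, 252], 0.65, [0.67, -0.012, 0.014])]
tip_bell [([299, 252], 0.74, [0.68, 0.018, 0.014])]
rack [([288, 262], 0.88, [0.698, -0.018, 0.014]), ([273, 255], 0.27, [0.669, -0.043, 0.014])]
tray [([374, 172], 0.67, [0.48, 0.342, 0.014])]
pan [([122, 232], 0.83, [0.478, -0.361, 0.014]), ([214, 243], 0.63, [0.587, -0.159, 0.014])]
[ 0.15718156 -0.47464565  0.23130941] [ 9.87244629e-01  1.59210685e-01  1.09067767e-05 -1.67536888e-06] 0.08520270188440444
```

Run:
```python
import cv2
a=cv2.imread("pics/top0.png")[60:330,80:470]; cv2.imwrite("pics/top0c.png",cv2.resize(a,(780,540),interpolation=cv2.INTER_CUBIC))
a=cv2.imread("pics/scene0.png")[120:340,60:440]; cv2.imwrite("pics/scene0c.png",cv2.resize(a,(760,440),interpolation=cv2.INTER_CUBIC))
```

```text
(no output)
```

View pics/top0c.png

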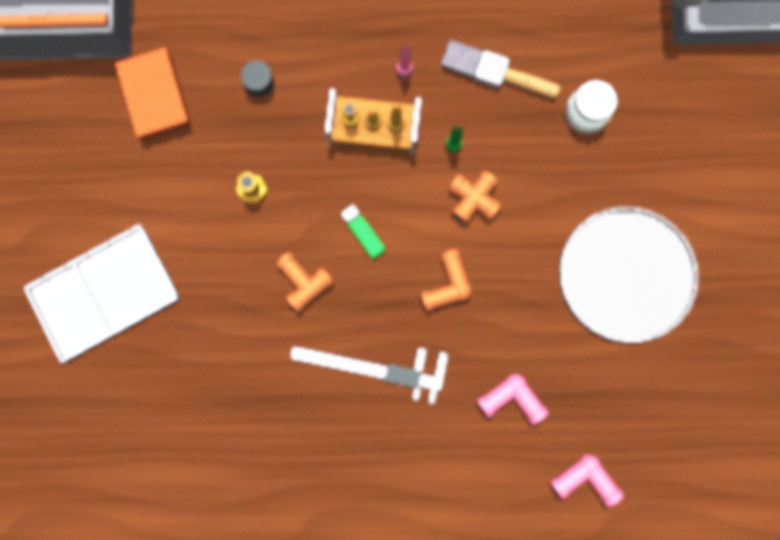

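View pics/scene0c.png

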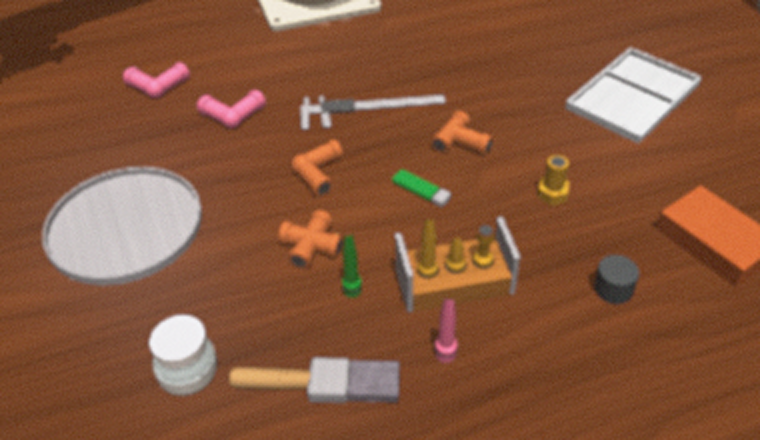

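The top view shows, in full-image pixels:
- the tee at about (231,201)
- the copper elbow at about (305,201), with the pink look-alikes at lower right
- the cross at (317,157)
- the coupling at (205,154)
- the tray at (130,205), with its smaller compartment on the left
- the pan at (394,198)

In the rack, the tall tip stands in the right hole at about (278,120), and the green and pink decoys stand outside the rack.

```bash
cat > fit.py <<'E'
from h import *
from scipy.spatial import cKDTree
from scipy.optimize import minimize
def grid(f,r=0.045):
    a=np.arange(-r,r,.002); X,Y=np.meshgrid(a,a); return np.stack([X,Y],-1)[f(X*1e3,Y*1e3)]/1.
tee=lambda x,y:((abs(x+22)<12)&(abs(y)<32))|((abs(y)<12)&(x>-22)&(x<36))
elb=lambda x,y:((abs(x+20)<12)&(y>-32)&(y<35))|((abs(y+20)<12)&(x>-32)&(x<35))
def fit(S,f):
    T=grid(f); k=cKDTree(S); c=S.mean(0); best=None
    def tr(p): 
        C,s=np.cos(p[2]),np.sin(p[2]); return T@np.array([[C,s],[-s,C]])+p[:2]
    def cost(p):
        t=tr(p); return (k.query(t)[0]**2).mean()+(cKDTree(t).query(S)[0]**2).mean()
    for th in np.arange(0,6.28,.785):
        r=minimize(lambda q:1e6*cost([q[0]/1e3,q[1]/1e3,q[2]]),[c[0]*1e3,c[1]*1e3,th],method="Nelder-Mead",options=dict(xatol=.05,fatol=1e-3,initial_simplex=np.array([c[0]*1e3,c[1]*1e3,th])+np.array([[0,0,0],[15,0,0],[0,15,0],[0,0,.4]])))
        if best is None or r.fun<best.fun: best=r
    p=best.x; return p.round(3),round(best.fun,2)
E
python3 - <<'E'
from fit import *
p=vision.camera("top"); W=cloud(p); im=p["image"].astype(int)
valid=p["z_map"]>0
def near(x,y,r,z0,z1): return valid&(np.hypot(W[...,0]-x,W[...,1]-y)<r)&(W[...,2]>z0)&(W[...,2]<z1)
print("table z",np.median(W[near(.4,0,.05,-.05,.05)][:,2]))
for n,f,x,y in(("tee",tee,.477,.085),("elbow",elb,.465,-.11)):
    m=near(x,y,.06,.012,.04); S=W[m][:,:2]; print(n,len(S),W[m][:,2].max().round(3),fit(S,f))
m=near(.60,.155,.05,.045,.07); print("coup neck",m.sum(),W[m].mean(0).round(3),W[m].max(0).round(3),W[m].min(0).round(3))
m=near(.60,.155,.05,.006,.02); print("coup foot",m.sum(),W[m].mean(0).round(3))
for q,x,y in(("long",.68,-.045),):
    for a,b in((.035,.05),(.05,.085),(.085,.13)):
        m=near(x,y,.03,a,b); print(q,a,m.sum(),W[m].mean(0).round(4))
for yy in(-.045,-.015,.015): 
    m=near(.685,yy,.015,.04,.15); print(yy,m.sum(),W[m].mean(0).round(3),W[m].max(0).round(3))
m=near(.685,-.012,.08,.045,.075)&(im.min(-1)>120); P2=W[m]; 
for s in(-1,1): k=(P2[:,1]+.012)*s>.03; print("plate",k.sum(),P2[k].mean(0).round(3))
m=near(.685,-.012,.075,.024,.036)&(im[...,2]-im[...,0]>50); r=cv2.minAreaRect(W[m][:,:2].astype(np.float32)*1e3); print("block",r)
white=(im.min(-1)>130)
def comp(u,v):
    n,l=cv2.connectedComponents(white.astype(np.uint8)); L=l==l[v,u]; vv,uu=np.nonzero(L)
    return np.array([P(p,a,b,.014)[:2]*1e3 for a,b in zip(uu,vv)],np.float32)
t=comp(150,200); r=cv2.minAreaRect(t); print("tray",r,len(t),cv2.boxPoints(r).round(0).tolist())
t=comp(393,198); print("pan",cv2.minEnclosingCircle(t),cv2.fitEllipse(cv2.convexHull(t)))
E
```

```text
table z -8.40356251117123e-05
tee 364 0.032 (array([464.365,  90.009,   0.708]), np.float64(2.02))
elbow 368 0.031 (array([ 457.248, -107.443,    6.575]), np.float64(2.2))
coup neck 75 [0.591 0.158 0.056] [0.604 0.17  0.061] [0.579 0.145 0.045]
coup foot 67 [0.587 0.153 0.014]
long 0.035 32 [ 0.6738 -0.0377  0.0401]
long 0.05 46 [ 0.6745 -0.0453  0.0652]
long 0.085 26 [ 0.6735 -0.0462  0.0969]
-0.045 45 [ 0.673 -0.046  0.083] [ 0.679 -0.039  0.114]
-0.015 34 [ 0.677 -0.015  0.06 ] [ 0.685 -0.006  0.077]
0.015 37 [0.682 0.017 0.069] [0.693 0.026 0.081]
plate 51 [ 0.674 -0.073  0.062]
plate 58 [0.689 0.043 0.06 ]
block ((681.6309204101562, -12.040679931640625), (116.720703125, 63.644248962402344), 82.75227355957031)
tray ((449.5771179199219, 367.43121337890625), (124.67655944824219, 187.33331298828125), 28.71603775024414) 2963 [[350.0, 420.0], [440.0, 255.0], [549.0, 315.0], [459.0, 480.0]]
pan ((465.1949157714844, -363.07525634765625), 95.00728607177734) ((465.2046813964844, -362.7955627441406), (188.64117431640625, 188.87783813476562), 128.83131408691406)
```

```bash
cat > go.py <<'E'
import sys, numpy as np
from scipy.spatial.transform import Rotation as R
from workcell import bot
# go.py x y z psi (mm, rad): turn about tool z first, then shift (tool axes after turn)
def go(x,y,z,psi):
    o=bot.get_obs(); r=R.from_quat(o["tool_rot"]); X=r.as_matrix()
    cur=np.arctan2(X[1,0],X[0,0]); w=-((psi-cur+np.pi/2)%np.pi-np.pi/2)
    r0=R.from_matrix(np.c_[[np.cos(psi),np.sin(psi),0],[np.sin(psi),-np.cos(psi),0],[0,0,-1]])
    rr=r*R.from_rotvec([0,0,w]); d=rr.inv().apply(np.array([x,y,z])-np.array(o["eef_pos"])*1e3)
    print("cur",(np.array(o["eef_pos"])*1e3).round(1),"psi",cur.round(3),"tilt",np.arccos(-X[2,2]).round(3),"q",np.round(o["joint_pos"],2),"t",round(o["clock"],2))
    print("turn wz",w.round(3),"shift",d.round(1),"min rows",np.ceil(np.linalg.norm(d)/60),np.ceil(abs(w)/.18))
if __name__=="__main__": go(*map(float,sys.argv[1:]))
E
python3 go.py 473.5 -123.4 120 .292
```

```text
cur [ 157.2 -474.6  231.3] psi 0.32 tilt 0.0 q [-1.25  0.24  0.    1.34  0.    1.57] t 1.15
turn wz 0.028 shift [ 404.  -245.3  111.3] min rows 9.0 1.0
```

```bash
python3 -m creep '[[[0,0,0],[0,0,0.028]],[[40,-24,0],[0,0,0]],[[40,-24,0],[0,0,0]],[[40,-24,0],[0,0,0]],[[40,-24,0],[0,0,0]],[[40,-24,10],[0,0,0]],[[40,-24,20],[0,0,0]],[[40,-24,20],[0,0,0]],[[40,-24,20],[0,0,0]],[[40,-24,20],[0,0,0]],[[44,-29,21],[0,0,0]],[[0,0,0],[0,0,0]]]' 85; python3 go.py 473.5 -123.4 4 .292
```

```text
clock: 2.65
eef_pos: [0.4744, -0.1209, 0.1185]
tool_rot: [0.989, 0.148, -0.001, -0.001]
ft_force: [-0.2, -0.1, 0.3]
grip_width: 0.0851
grasp_force: 0.0
cur [ 474.4 -120.9  118.5] psi 0.297 tilt 0.003 q [-0.25  0.3  -0.22  1.05  0.    2.6 ] t 2.65
turn wz 0.005 shift [ -1.3   2.4 114.5] min rows 2.0 1.0
```

```bash
python3 -m creep '[[[-1,2,40],[0,0,0]],[[0,0,40],[0,0,0]],[[0,0,25],[0,0,0]],[[0,0,10],[0,0,0]],[[0,0,0],[0,0,0]],[[0,0,0],[0,0,0]]]'; python3 -m creep '[[[0,0,0],[0,0,0]],[[0,0,0],[0,0,0]],[[0,0,0],[0,0,0]],[[0,0,0],[0,0,0]],[[0,0,0],[0,0,0]],[[0,0,0],[0,0,0]]]' 0; python3 go.py 473.5 -123.4 4 .292
```

```text
clock: 3.4
eef_pos: [0.4743, -0.1265, 0.0066]
tool_rot: [0.989, 0.145, 0.001, 0.001]
ft_force: [-0.6, -0.1, 0.3]
grip_width: 0.085
grasp_force: 0.0
clock: 4.15
eef_pos: [0.4737, -0.1262, 0.0058]
tool_rot: [0.989, 0.145, 0.0, 0.0]
ft_force: [-0.6, -0.2, 4.5]
grip_width: 0.0219
grasp_force: 58.8
cur [ 473.7 -126.2    5.8] psi 0.292 tilt 0.001 q [-0.26  0.44 -0.36  0.77 -0.    2.59] t 4.15
turn wz -0.0 shift [ 0.6 -2.7  1.8] min rows 1.0 1.0
```

```bash
python3 -m creep '[[[0,0,0],[0,0,0]],[[0,0,0],[0,0,0]],[[0,0,4],[0,0,0]],[[0,0,0],[0,0,0]]]' 40; python3 -m creep '[[[0,0,0],[0,0,0]],[[0,0,0],[0,0,0]],[[0,0,0],[0,0,0]],[[0,0,0],[0,0,0]]]' 0;  python3 -m creep '[[[0,0,-20],[0,0,0]],[[0,0,-40],[0,0,0]],[[0,0,-40],[0,0,0]],[[0,0,0],[0,0,0]]]'; python3 go.py 473.5 -123.4 4 .292
```

```text
clock: 4.65
eef_pos: [0.4727, -0.1258, 0.0007]
tool_rot: [0.989, 0.145, -0.001, -0.0]
ft_force: [0.4, -0.5, -0.7]
grip_width: 0.0398
grasp_force: 0.0
clock: 5.15
eef_pos: [0.4732, -0.1259, 0.0014]
tool_rot: [0.989, 0.145, -0.0, -0.0]
ft_force: [-1.0, 0.4, 0.3]
grip_width: 0.0223
grasp_force: 58.7
clock: 5.65
eef_pos: [0.4761, -0.1268, 0.1044]
tool_rot: [0.989, 0.145, 0.003, 0.002]
ft_force: [0.2, -0.1, -1.9]
grip_width: 0.022
grasp_force: 59.0
cur [ 476.1 -126.8  104.4] psi 0.292 tilt 0.008 q [-0.26  0.32 -0.24  1.01 -0.    2.59] t 5.65
turn wz -0.0 shift [ -2.1  -4.4 100.4] min rows 2.0 1.0
```

```bash
python3 go.py 469 -401 50 .292
```

```text
cur [ 476.1 -126.8  104.4] psi 0.292 tilt 0.008 q [-0.26  0.32 -0.24  1.01 -0.    2.59] t 5.65
turn wz -0.0 shift [-86.  260.3  55. ] min rows 5.0 1.0
```

```bash
python3 -m creep '[[[-10,30,0],[0,0,0]],[[-14,43,0],[0,0,0]],[[-14,43,0],[0,0,0]],[[-14,43,5],[0,0,0]],[[-14,43,10],[0,0,0]],[[-12,35,20],[0,0,0]],[[-8,23,20],[0,0,0]],[[0,0,0],[0,0,0]],[[0,0,0],[0,0,0]]]'; python3 go.py 469 -401 6 .292
```

```text
clock: 6.78
eef_pos: [0.4651, -0.3987, 0.0453]
tool_rot: [0.989, 0.145, -0.001, -0.001]
ft_force: [1.7, 0.3, -1.6]
grip_width: 0.0219
grasp_force: 59.1
cur [ 465.1 -398.7   45.3] psi 0.292 tilt 0.002 q [-0.71  0.59  0.04  1.02  0.    2.14] t 6.78
turn wz -0.0 shift [ 3.1  3.4 39.3] min rows 1.0 1.0
```

```bash
python3 -m creep '[[[3,3,15],[0,0,0]],[[0,0,13],[0,0,0]],[[0,0,6],[0,0,0]],[[0,0,4],[0,0,0]],[[0,0,0],[0,0,0]],[[0,0,0],[0,0,0]]]';python3 -m creep '[[[0,0,0],[0,0,0]],[[0,0,0],[0,0,0]],[[0,0,0],[0,0,0]],[[0,0,-30],[0,0,0]],[[0,0,-40],[0,0,0]],[[0,0,-40],[0,0,0]],[[0,0,0],[0,0,0]]]' 42; python3 go.py 590 158 150 .292
```

```text
clock: 7.52
eef_pos: [0.4697, -0.402, 0.0087]
tool_rot: [0.989, 0.145, 0.0, 0.0]
ft_force: [-0.5, -0.4, -2.1]
grip_width: 0.0221
grasp_force: 59.1
clock: 8.4
eef_pos: [0.4717, -0.4037, 0.1229]
tool_rot: [0.989, 0.145, 0.003, 0.003]
ft_force: [0.2, -0.0, 0.5]
grip_width: 0.0419
grasp_force: 0.0
cur [ 471.7 -403.7  122.9] psi 0.292 tilt 0.009 q [-0.71  0.53  0.15  1.18 -0.    2.14] t 8.4
turn wz -0.0 shift [ 275.1 -503.7  -29.5] min rows 10.0 1.0
```

```bash
python3 -m creep '[[[0,0,-5],[0,0,-0.157]],[[0,0,0],[0,0,-0.157]],[[0,0,0],[0,0,-0.157]],[[0,0,0],[0,0,-0.157]],[[0,0,0],[0,0,-0.157]],[[0,0,0],[0,0,0]]]' 60; python3 go.py 592 158 120 1.077
```

```text
clock: 9.15
eef_pos: [0.4689, -0.4013, 0.1222]
tool_rot: [0.859, 0.512, -0.0, -0.001]
ft_force: [-0.3, -0.0, 0.3]
grip_width: 0.06
grasp_force: 0.0
cur [ 468.9 -401.3  122.2] psi 1.075 tilt 0.002 q [-0.71  0.54  0.15  1.19 -0.    1.36] t 9.15
turn wz -0.002 shift [ 550.9 -156.7    2.7] min rows 10.0 1.0
```

```bash
python3 -m creep '[[[30,-10,0],[0,0,0]],[[55,-15,0],[0,0,0]],[[55,-15,0],[0,0,0]],[[55,-15,0],[0,0,0]],[[55,-15,0],[0,0,0]],[[55,-15,0],[0,0,0]],[[55,-15,0],[0,0,0]],[[55,-15,0],[0,0,0]],[[55,-15,0],[0,0,0]],[[50,-15,0],[0,0,0]],[[31,-12,0],[0,0,0]],[[0,0,0],[0,0,0]]]'; python3 go.py 592 158 23 1.077
```

```text
clock: 10.65
eef_pos: [0.5921, 0.1605, 0.1224]
tool_rot: [0.858, 0.514, -0.0, -0.0]
ft_force: [-0.4, -0.4, -0.7]
grip_width: 0.06
grasp_force: 0.0
cur [592.1 160.5 122.4] psi 1.079 tilt 0.001 q [0.26 0.53 0.14 1.19 0.   2.33] t 10.65
turn wz 0.002 shift [-2.2  1.1 99.4] min rows 2.0 1.0
```

```bash
python3 -m creep '[[[-2,1,35],[0,0,0]],[[0,0,35],[0,0,0]],[[0,0,22],[0,0,0]],[[0,0,7],[0,0,0]],[[0,0,0],[0,0,0]]]';python3 -m creep '[[[0,0,0],[0,0,0]],[[0,0,0],[0,0,0]],[[0,0,0],[0,0,0]],[[0,0,0],[0,0,0]],[[0,0,0],[0,0,0]]]' 0; python3 go.py 592 158 23 1.077;  python3 -m creep '[[[0,0,-20],[0,0,0]],[[0,0,-40],[0,0,0]],[[0,0,-25],[0,0,0]],[[0,0,0],[0,0,0]]]'; python3 go.py 487 -315 110 1.077
```

```text
clock: 11.28
eef_pos: [0.5922, 0.1548, 0.0242]
tool_rot: [0.859, 0.512, -0.0, -0.0]
ft_force: [0.4, 1.0, -0.2]
grip_width: 0.0602
grasp_force: 0.0
clock: 11.9
eef_pos: [0.5935, 0.1558, 0.0259]
tool_rot: [0.859, 0.513, 0.001, 0.0]
ft_force: [-0.3, -0.4, 5.2]
grip_width: 0.0249
grasp_force: 59.1
cur [593.5 155.8  25.9] psi 1.077 tilt 0.003 q [ 0.26  0.61  0.02  0.97 -0.    2.32] t 11.9
turn wz -0.0 shift [ 1.2 -2.3  2.8] min rows 1.0 1.0
clock: 12.4
eef_pos: [0.5937, 0.156, 0.1112]
tool_rot: [0.859, 0.513, 0.002, 0.001]
ft_force: [1.4, 0.4, -2.8]
grip_width: 0.0244
grasp_force: 59.1
cur [593.7 156.  111.2] psi 1.077 tilt 0.004 q [0.26 0.53 0.12 1.15 0.   2.32] t 12.4
turn wz -0.0 shift [-4.654e+02  1.293e+02  2.000e-01] min rows 9.0 1.0
```

```bash
python3 -m creep '[[[-30,8,0],[0,0,0]],[[-48,13,0],[0,0,0]],[[-48,14,0],[0,0,0]],[[-48,14,0],[0,0,0]],[[-48,14,0],[0,0,0]],[[-48,14,0],[0,0,0]],[[-48,14,0],[0,0,0]],[[-48,13,0],[0,0,0]],[[-48,13,5],[0,0,0]],[[-35,8,10],[0,0,0]],[[-19,4,10],[0,0,0]],[[0,0,0],[0,0,0]]]'; python3 go.py 487 -318 30 1.077
```

```text
clock: 13.9
eef_pos: [0.4822, -0.3173, 0.0818]
tool_rot: [0.859, 0.512, -0.001, -0.002]
ft_force: [0.5, 0.9, -2.9]
grip_width: 0.0243
grasp_force: 59.1
cur [ 482.2 -317.3   81.8] psi 1.075 tilt 0.005 q [-0.58  0.5  -0.02  1.06  0.    1.48] t 13.9
turn wz -0.002 shift [ 1.6  4.8 51.8] min rows 1.0 1.0
```

```bash
python3 -m creep '[[[2,5,20],[0,0,0]],[[0,0,18],[0,0,0]],[[0,0,8],[0,0,0]],[[0,0,3],[0,0,0]],[[0,0,0],[0,0,0]],[[0,0,0],[0,0,0]]]'; python3 go.py 487 -318 30 1.077
```

```text
clock: 14.65
eef_pos: [0.49, -0.3184, 0.0361]
tool_rot: [0.859, 0.513, 0.0, 0.001]
ft_force: [-0.3, 0.2, -2.1]
grip_width: 0.0241
grasp_force: 59.1
cur [ 490.  -318.4   36.1] psi 1.077 tilt 0.001 q [-0.58  0.55 -0.06  0.95  0.    1.49] t 14.65
turn wz -0.0 shift [-1.  -2.8  6.1] min rows 1.0 1.0
```

```bash
python3 -m creep '[[[0,0,2],[0,0,0]],[[0,0,2],[0,0,0]],[[0,0,0],[0,0,0]],[[0,0,0],[0,0,0]]]'; python3 -m creep '[[[0,0,1],[0,0,0]],[[0,0,0],[0,0,0]]]'
```

```text
clock: 15.15
eef_pos: [0.4893, -0.3182, 0.0313]
tool_rot: [0.859, 0.513, -0.0, -0.0]
ft_force: [0.2, 0.1, -1.9]
grip_width: 0.024
grasp_force: 59.1
clock: 15.4
eef_pos: [0.4894, -0.3182, 0.0302]
tool_rot: [0.859, 0.513, -0.0, -0.0]
ft_force: [0.9, -0.1, -2.5]
grip_width: 0.0243
grasp_force: 59.1
```

```bash
python3 -m creep '[[[0,0,0],[0,0,0]],[[0,0,0],[0,0,0]],[[0,0,0],[0,0,0]],[[0,0,-30],[0,0,0]],[[0,0,-50],[0,0,0]],[[0,0,-30],[0,0,0.18]],[[0,0,0],[0,0,0.18]],[[0,0,0],[0,0,0]]]' 46; python3 go.py 469 94 100 .708
python3 - <<'E'
from h import *
p=vision.camera("scene"); cv2.imwrite("pics/s1.png",cv2.resize(p["image"][130:330,60:330],(810*8//9,533),interpolation=cv2.INTER_CUBIC))
E
```

```text
clock: 16.4
eef_pos: [0.4896, -0.3183, 0.1409]
tool_rot: [0.936, 0.352, 0.0, 0.0]
ft_force: [-0.5, 0.3, -0.2]
grip_width: 0.046
grasp_force: 0.0
cur [ 489.6 -318.3  140.9] psi 0.719 tilt 0.001 q [-0.58  0.46  0.08  1.19  0.    1.85] t 16.4
turn wz 0.011 shift [ 252.5 -326.7   40.6] min rows 7.0 1.0
```

View pics/s1.png

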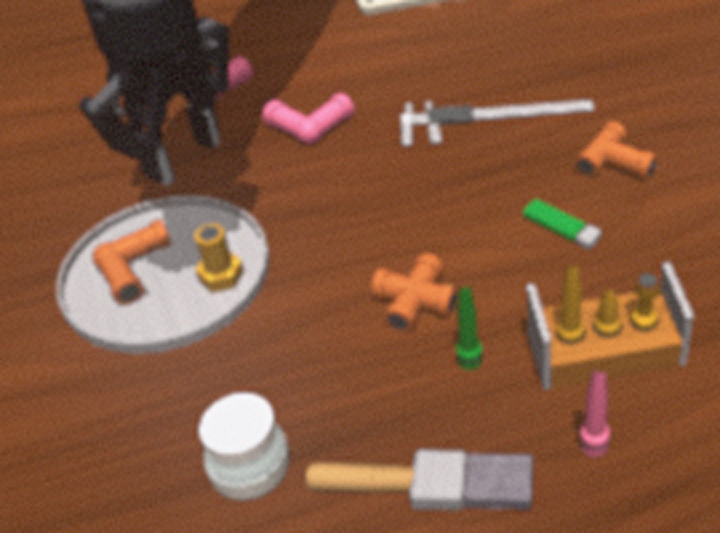

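The elbow lies flat in the pan (crop 125,260) and the coupling stands upright beside it (crop 217,255). Next is the tee.

```bash
python3 -m creep '[[[20,-27,0],[0,0,0.011]],[[33,-43,0],[0,0,0]],[[36,-46,0],[0,0,0]],[[36,-46,0],[0,0,0]],[[36,-46,0],[0,0,0]],[[36,-46,10],[0,0,0]],[[33,-43,15],[0,0,0]],[[22,-30,15],[0,0,0]],[[0,0,0],[0,0,0]],[[0,0,0],[0,0,0]]]' 70; python3 go.py 469 94 2 .708
```

```text
clock: 17.7
eef_pos: [0.4685, 0.0937, 0.1]
tool_rot: [0.938, 0.346, -0.0, 0.0]
ft_force: [-0.5, -0.4, 0.0]
grip_width: 0.07
grasp_force: 0.0
cur [468.5  93.7 100. ] psi 0.707 tilt 0.001 q [ 0.2   0.3  -0.28  0.99 -0.    2.63] t 17.7
turn wz -0.001 shift [ 0.7  0.1 98. ] min rows 2.0 1.0
```

```bash
python3 -m creep '[[[0,0,35],[0,0,0]],[[0,0,35],[0,0,0]],[[0,0,20],[0,0,0]],[[0,0,6],[0,0,0]],[[0,0,1],[0,0,0]],[[0,0,0],[0,0,0]]]';python3 -m creep '[[[0,0,0],[0,0,0]],[[0,0,0],[0,0,0]],[[0,0,0],[0,0,0]],[[0,0,0],[0,0,0]],[[0,0,0],[0,0,0]]]' 0; python3 go.py 469 94 2 .708;  python3 -m creep '[[[0,0,-20],[0,0,0]],[[0,0,-40],[0,0,0]],[[0,0,-25],[0,0,0.1]],[[0,0,0],[0,0,0.1]],[[0,0,0],[0,0,0]]]'; python3 go.py 472.7 337.9 50 .501
```

```text
clock: 18.45
eef_pos: [0.4698, 0.0939, 0.0043]
tool_rot: [0.938, 0.345, 0.001, 0.0]
ft_force: [-0.5, 0.2, -0.0]
grip_width: 0.07
grasp_force: 0.0
clock: 19.08
eef_pos: [0.4692, 0.0942, 0.0039]
tool_rot: [0.938, 0.346, 0.001, 0.0]
ft_force: [-1.2, -0.6, 6.6]
grip_width: 0.022
grasp_force: 58.5
cur [469.2  94.2   3.9] psi 0.706 tilt 0.001 q [ 0.2   0.43 -0.39  0.75 -0.    2.63] t 19.07
turn wz -0.002 shift [-0.3  0.   1.9] min rows 1.0 1.0
clock: 19.7
eef_pos: [0.4685, 0.0941, 0.0883]
tool_rot: [0.968, 0.251, -0.0, -0.0]
ft_force: [0.3, -1.1, -1.1]
grip_width: 0.022
grasp_force: 59.0
cur [468.5  94.1  88.3] psi 0.507 tilt 0.0 q [ 0.2   0.31 -0.29  0.96  0.    2.83] t 19.7
turn wz 0.006 shift [ 120.8 -211.8   38.3] min rows 5.0 1.0
```

```bash
python3 -m creep '[[[0,0,0],[0,0,-0.11]],[[0,0,0],[0,0,-0.11]],[[0,0,0],[0,0,0]]]'; python3 go.py 472 339 50 .72
```

```text
clock: 20.08
eef_pos: [0.468, 0.094, 0.0875]
tool_rot: [0.935, 0.355, -0.001, -0.0]
ft_force: [-0.9, 0.1, -2.0]
grip_width: 0.0216
grasp_force: 58.9
cur [468.   94.   87.5] psi 0.726 tilt 0.002 q [ 0.2   0.31 -0.29  0.96  0.    2.61] t 20.07
turn wz 0.006 shift [ 164.6 -181.5   37.4] min rows 5.0 1.0
```

```bash
python3 -m creep '[[[20,-21,0],[0,0,0]],[[30,-33,0],[0,0,0]],[[33,-36,0],[0,0,0]],[[33,-36,0],[0,0,0]],[[29,-33,12],[0,0,0]],[[20,-22,20],[0,0,0]],[[0,0,5],[0,0,0]],[[0,0,0],[0,0,0]],[[0,0,0],[0,0,0]]]'; python3 go.py 472 339 8 .72
```

```text
clock: 21.2
eef_pos: [0.4723, 0.3381, 0.0517]
tool_rot: [0.935, 0.354, 0.0, 0.0]
ft_force: [-0.6, -0.7, -0.3]
grip_width: 0.0222
grasp_force: 59.0
cur [472.3 338.1  51.7] psi 0.724 tilt 0.0 q [ 0.62  0.53 -0.05  0.99 -0.    3.04] t 21.2
turn wz 0.004 shift [ 0.4 -0.9 43.7] min rows 1.0 1.0
```

```bash
python3 -m creep '[[[0,0,18],[0,0,0]],[[0,0,16],[0,0,0]],[[0,0,6],[0,0,0]],[[0,0,3],[0,0,0]],[[0,0,0],[0,0,0]],[[0,0,0],[0,0,0]]]'; python3 -m creep '[[[0,0,0],[0,0,0]],[[0,0,0],[0,0,0]],[[0,0,0],[0,0,0]],[[0,0,-30],[0,0,0]],[[0,0,-55],[0,0,0]],[[0,0,-55],[0,0,0]],[[0,0,-30],[0,0,0]],[[0,0,0],[0,0,0]]]' 42; python3 go.py 676 -45 200 1.443;python3 go.py 590 0 200 1.443
python3 - <<'E'
from h import *
p=vision.camera("scene"); cv2.imwrite("pics/s2.png",cv2.resize(p["image"][130:330,250:450],(600,600),interpolation=cv2.INTER_CUBIC))
W=cloud(p);m=(p["z_map"]>0)&(np.hypot(W[...,0]-.677,W[...,1]+.045)<.03)
for a,b in((.05,.07),(.07,.09),(.09,.13)):
    k=m&(W[...,2]>a)&(W[...,2]<b); print(a,k.sum(),W[k].mean(0).round(4))
E
```

```text
clock: 21.95
eef_pos: [0.4724, 0.3393, 0.0088]
tool_rot: [0.935, 0.355, 0.0, -0.0]
ft_force: [-0.8, 0.5, -0.1]
grip_width: 0.022
grasp_force: 59.2
clock: 22.95
eef_pos: [0.4737, 0.3402, 0.1818]
tool_rot: [0.935, 0.355, 0.003, -0.001]
ft_force: [0.1, 0.2, -0.3]
grip_width: 0.0417
grasp_force: 0.0
cur [473.7 340.2 181.8] psi 0.726 tilt 0.007 q [0.62 0.42 0.14 1.28 0.   3.04] t 22.95
turn wz -0.717 shift [-356.2  249.8  -18.7] min rows 8.0 4.0
cur [473.7 340.2 181.8] psi 0.726 tilt 0.007 q [0.62 0.42 0.14 1.28 0.   3.04] t 22.95
turn wz -0.717 shift [-322.5  158.8  -19. ] min rows 7.0 4.0
0.05 85 [ 0.6832 -0.0459  0.0607]
0.07 49 [ 0.6853 -0.0455  0.08  ]
0.09 51 [ 0.6831 -0.0474  0.1007]
```

View pics/s2.png

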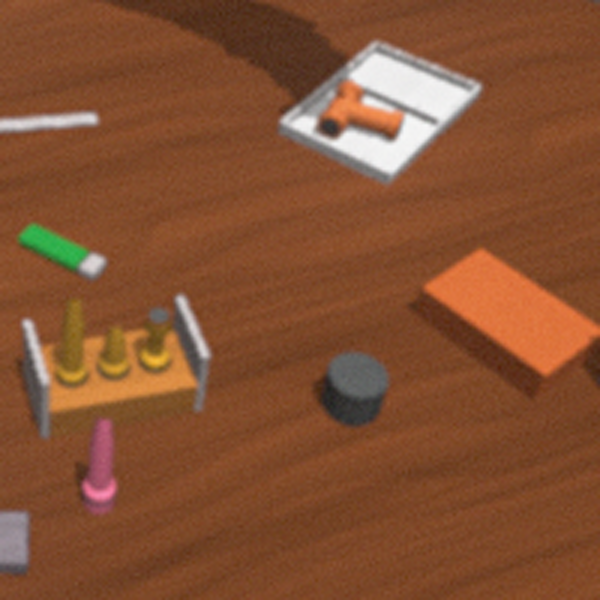

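```bash
python3 -m creep '[[[0,0,0],[0,0,-0.18]],[[0,0,0],[0,0,-0.18]],[[0,0,0],[0,0,-0.18]],[[0,0,0],[0,0,-0.177]],[[0,0,0],[0,0,0]]]' 46;  python3 go.py 678 -45 170 1.443
```

```text
clock: 23.62
eef_pos: [0.471, 0.3383, 0.176]
tool_rot: [0.752, 0.66, -0.002, -0.0]
ft_force: [-0.4, 0.6, 0.3]
grip_width: 0.0458
grasp_force: 0.0
cur [471.  338.3 176. ] psi 1.441 tilt 0.004 q [0.62 0.43 0.13 1.27 0.   2.32] t 23.62
turn wz -0.002 shift [-353.7  254.2    6.2] min rows 8.0 1.0
```

```bash
python3 -m creep '[[[-25,18,0],[0,0,0]],[[-42,30,0],[0,0,0]],[[-44,32,0],[0,0,0]],[[-44,32,0],[0,0,0]],[[-44,32,0],[0,0,0]],[[-44,32,0],[0,0,0]],[[-44,32,0],[0,0,0]],[[-40,28,3],[0,0,0]],[[-27,18,3],[0,0,0]],[[0,0,0],[0,0,0]],[[0,0,0],[0,0,0]]]';  python3 go.py 678 -45 50 1.443
```

```text
clock: 25.0
eef_pos: [0.678, -0.0442, 0.1711]
tool_rot: [0.751, 0.66, -0.001, -0.001]
ft_force: [-0.6, -0.0, 0.5]
grip_width: 0.046
grasp_force: 0.0
cur [678.  -44.2 171.1] psi 1.441 tilt 0.002 q [-0.07  0.64  0.46  1.4   0.    1.64] t 25.0
turn wz -0.002 shift [ -0.9   0.4 121.1] min rows 3.0 1.0
```

```bash
python3 -m creep '[[[-1,0,30],[0,0,0]],[[0,0,40],[0,0,0]],[[0,0,30],[0,0,0]],[[0,0,16],[0,0,0]],[[0,0,4],[0,0,0]],[[0,0,0],[0,0,0]],[[0,0,0],[0,0,0]]]';  python3 go.py 678 -45 50 1.443
python3 -m creep '[[[0,0,0],[0,0,0]],[[0,0,0],[0,0,0]],[[0,0,0],[0,0,0]],[[0,0,0],[0,0,0]],[[0,0,0],[0,0,0]]]' 0; python3 go.py 678 -45 50 1.443
```

```text
clock: 25.88
eef_pos: [0.6798, -0.0455, 0.0541]
tool_rot: [0.751, 0.66, 0.001, 0.001]
ft_force: [1.4, 0.6, 0.3]
grip_width: 0.0459
grasp_force: 0.0
cur [679.8 -45.5  54.1] psi 1.443 tilt 0.003 q [-0.07  0.71  0.28  1.14  0.    1.63] t 25.88
turn wz -0.0 shift [ 0.3 -1.8  4.1] min rows 1.0 1.0
clock: 26.5
eef_pos: [0.6791, -0.0457, 0.0532]
tool_rot: [0.751, 0.66, 0.0, 0.001]
ft_force: [-0.0, 0.4, 5.9]
grip_width: 0.0146
grasp_force: 58.7
cur [679.1 -45.7  53.2] psi 1.443 tilt 0.001 q [-0.07  0.71  0.28  1.14 -0.    1.63] t 26.5
turn wz -0.0 shift [ 0.5 -1.2  3.2] min rows 1.0 1.0
```

```bash
python3 -m creep '[[[0,0,-10],[0,0,0]],[[0,0,-30],[0,0,0]],[[0,0,-35],[0,0,0]],[[0,0,-15],[0,0,0]],[[0,0,0],[0,0,0]]]'; python3 go.py 424.6 413 120 1.443
python3 - <<'E'
from h import *
p=vision.camera("scene"); cv2.imwrite("pics/s3.png",cv2.resize(p["image"][130:330,200:400],(600,600),interpolation=cv2.INTER_CUBIC))
from fit import *
p=vision.camera("top"); W=cloud(p)
m=(p["z_map"]>0)&(np.hypot(W[...,0]-.467,W[...,1]-.335)<.055)&(W[...,2]>.02)&(W[...,2]<.05)
S=W[m][:,:2]; r=fit(S,tee); d=r[0][:2]-[449.6,367.4]; print(r,"tray xy",d@[.877,.48],d@[-.48,.877],W[m][:,2].max())
E
```

```text
clock: 27.12
eef_pos: [0.6792, -0.0456, 0.1433]
tool_rot: [0.751, 0.66, 0.001, 0.001]
ft_force: [1.2, 0.3, -1.7]
grip_width: 0.0144
grasp_force: 58.9
cur [679.2 -45.6 143.3] psi 1.443 tilt 0.002 q [-0.07  0.65  0.41  1.33  0.    1.63] t 27.12
turn wz -0.0 shift [ 422.4 -311.    22.7] min rows 9.0 1.0
(array([465.249, 334.284,   0.713]), np.float64(2.29)) tray xy -2.171506999999992 -36.554251999999984 0.035462672437986946
```

View pics/s3.png

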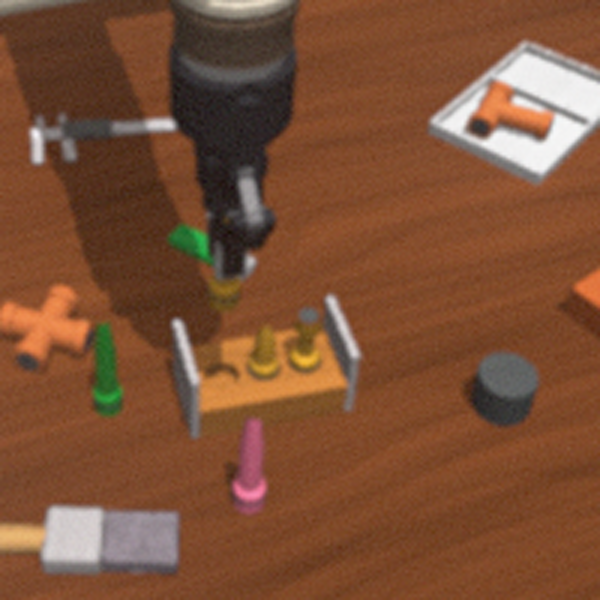

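The tip is held upright, its foot showing at crop (225,290), and the left hole is empty. The other tips haven't moved, and the tee sits centred in its compartment. I'll carry the tip to the tray.

```bash
python3 -m creep '[[[25,-18,0],[0,0,0]],[[42,-31,0],[0,0,0]],[[46,-34,0],[0,0,0]],[[46,-34,0],[0,0,0]],[[46,-34,0],[0,0,0]],[[46,-34,0],[0,0,0]],[[46,-34,0],[0,0,0]],[[46,-34,5],[0,0,0]],[[45,-33,8],[0,0,0]],[[34,-25,10],[0,0,0]],[[0,0,0],[0,0,0]],[[0,0,0],[0,0,0]]]'; python3 go.py 424.6 413 40 1.443
```

```text
clock: 28.72
eef_pos: [0.4234, 0.4118, 0.1179]
tool_rot: [0.751, 0.661, -0.001, 0.0]
ft_force: [0.3, 0.1, -1.2]
grip_width: 0.0142
grasp_force: 58.8
cur [423.4 411.8 117.9] psi 1.443 tilt 0.003 q [ 0.77  0.49  0.07  1.15 -0.    2.47] t 28.73
turn wz 0.0 shift [ 1.6  1.2 77.9] min rows 2.0 1.0
```

```bash
python3 -m creep '[[[1,1,25],[0,0,0]],[[0,0,25],[0,0,0]],[[0,0,15],[0,0,0]],[[0,0,7],[0,0,0]],[[0,0,3],[0,0,0]],[[0,0,0],[0,0,0]],[[0,0,0],[0,0,0]]]'; python3 go.py 424.6 413 39.5 1.443
```

```text
clock: 29.6
eef_pos: [0.4256, 0.414, 0.0451]
tool_rot: [0.751, 0.66, 0.001, -0.0]
ft_force: [-0.3, -0.5, 0.4]
grip_width: 0.0143
grasp_force: 58.8
cur [425.6 414.   45.1] psi 1.443 tilt 0.002 q [ 0.77  0.56 -0.02  0.99 -0.    2.47] t 29.6
turn wz -0.0 shift [-1.1 -0.8  5.6] min rows 1.0 1.0
```

```bash
python3 -m creep '[[[0,0,2],[0,0,0]],[[0,0,2],[0,0,0]],[[0,0,1],[0,0,0]],[[0,0,0],[0,0,0]],[[0,0,0],[0,0,0]]]'; python3 go.py 424.6 413 39.5 1.443
```

```text
clock: 30.22
eef_pos: [0.4251, 0.4135, 0.0393]
tool_rot: [0.751, 0.66, -0.0, 0.0]
ft_force: [-0.4, -0.1, -0.3]
grip_width: 0.0146
grasp_force: 58.8
cur [425.1 413.5  39.3] psi 1.443 tilt 0.0 q [ 0.77  0.57 -0.03  0.98 -0.    2.47] t 30.23
turn wz -0.0 shift [-0.6 -0.5 -0.2] min rows 1.0 1.0
```

```bash
python3 -m creep '[[[0,0,0],[0,0,0]],[[0,0,0],[0,0,0]],[[0,0,0],[0,0,0]],[[0,0,0],[0,0,0]],[[0,0,-25],[0,0,0]],[[0,0,-50],[0,0,0]],[[0,0,-50],[0,0,0]],[[0,0,-20],[0,0,0]],[[-60,0,0],[0,0,0]],[[-60,0,0],[0,0,0]],[[-60,0,0],[0,0,0]],[[0,0,0],[0,0,0]]]' 40
python3 - <<'E'
from h import *
p=vision.camera("scene"); cv2.imwrite("pics/s4.png",cv2.resize(p["image"][110:310,60:440],(798,420),interpolation=cv2.INTER_CUBIC))
p=vision.camera("top"); W=cloud(p); v=p["z_map"]>0
def near(x,y,r,a,b): k=v&(np.hypot(W[...,0]-x,W[...,1]-y)<r)&(W[...,2]>a)&(W[...,2]<b); return k.sum(),W[k].mean(0).round(3),W[k].max(0)[2].round(3)
print("tip",near(.425,.413,.03,.06,.12)); print("coup",near(.489,-.318,.03,.05,.08))
from fit import *
k=v&(np.hypot(W[...,0]-.453,W[...,1]+.386)<.055)&(np.hypot(W[...,0]-.489,W[...,1]+.318)>.03)&(W[...,2]>.018)&(W[...,2]<.05); print("elbow",fit(W[k][:,:2],elb),W[k].max(0)[2])
E
```

```text
clock: 31.72
eef_pos: [0.4008, 0.2315, 0.1844]
tool_rot: [0.752, 0.659, -0.001, 0.0]
ft_force: [0.2, -0.1, 0.1]
grip_width: 0.0399
grasp_force: 0.0<stdin>:4: RuntimeWarning: Mean of empty slice.
  ret = um.true_divide(
Traceback (most recent call last):
ValueError: zero-size array to reduction operation maximum which has no identity
```

View pics/s4.png

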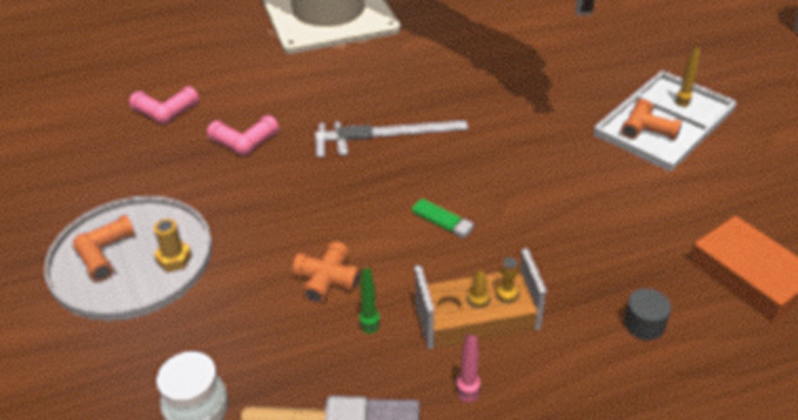

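The scene view shows all four parts in place, with the tip at crop (684,103) to (696,50). I'll check whether that lean is only perspective.

Run:
```python
from h import *
p=vision.camera("scene")
pts=np.array([[.425,.4135,.004],[.425,.4135,.099]]); uv=cv2.projectPoints(pts,np.array(p["rvec"],float),np.array(p["tvec"],float),np.array(p["K"]),None)[0].reshape(-1,2)
print((uv-[60,110])*2.1)
W=cloud(p); v=p["z_map"]>0; k=v&(np.hypot(W[...,0]-.425,W[...,1]-.4135)<.03)
for a,b in((.006,.024),(.024,.045),(.045,.07),(.07,.11)):
    q=W[k&(W[...,2]>a)&(W[...,2]<b)]; print(a,len(q),np.median(q,0).round(4))
```

```text
[[681.7474879  103.17741155]
 [695.9687098   46.74842809]]
0.006 62 [0.4324 0.4075 0.0103]
0.024 38 [0.4314 0.4076 0.0331]
0.045 43 [0.4295 0.4088 0.0581]
0.07 42 [0.4286 0.4095 0.0835]
```

The lean matches the projection of a vertical line, and the depth points agree, so the tip is upright. I'm handing in the job.

```bash
python3 -c "
from workcell import workorder
print(workorder.job_done())"
```

```text
the job is handed in; nothing more can be done
None
```

Both kits are made up and handed in at about 32 s of the 115 s limit: tee and long tip in the tray, elbow and coupling in the pan, with no movement of the cross or the other two tips visible in the last picture; the hand-in returned no verdict.

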